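Set the chandelier hoist's guarded brake lever and press the test button

TASK

On the restorers' scaffold, set the chandelier hoist's brake: reach through the window of the yellow guard with closed fingertips and press the red lever all the way down, without touching the guard. Then press the white test button on the grey box all the way in and let it go. Leave the green lever up, do not touch its guard either, and do not press the test button before the brake is set or disturb the jar, the brush and the spatula.

Things in the scene. Friction and masses are not known exactly. Their poses are not given: they have to be found in the camera images.
- red_guard: Guard of the red lever, fixed to the deck: yellow metal box with clear sides, 155 x 140 mm, 120 mm tall, on a base plate 185 x 160 mm. Only opening: a window in the flat 5 mm top, 70 mm (its x) by 84 mm (its y), black border. Origin on the deck under the window's centre; box reaches 60 mm to -x, 95 mm to +x; z up. Both guards look alike but for the lever inside.
- red_window (a point): Centre of the window in the red lever's guard, level with the top of the guard, 120 mm above the deck; axes as the guard's.
- red_pad (a point): Centre of the upper face of the red plastic pad (36 mm along the guard's x, 56 mm along its y, 12 mm thick) on the red lever's end, in the middle of the window seen from above (within 3 mm all the way). Height over the deck: 107 mm with the lever fully up (13 mm below the guard's top), 78 mm fully down (42 mm below the top).
- red_lever (a joint): Angle of the red lever: 0 fully up, 0.40 rad fully down, at a hard stop. It hinges about the guard's y axis, 71 mm to the +x of the window's centre; pressing the pad down makes it grow. Stiff, about 6 N at the pad all the way; stays where it is left. Starts up (0 to 0.06).
- green_guard: Guard of the green lever, fixed to the deck: yellow metal box with clear sides, 155 x 140 mm, 120 mm tall, on a base plate 185 x 160 mm. Only opening: a window in the flat 5 mm top, 70 mm (its x) by 84 mm (its y), black border. Origin on the deck under the window's centre; box reaches 60 mm to -x, 95 mm to +x; z up. Both guards look alike but for the lever inside.
- green_window (a point): Centre of the window in the green lever's guard, level with the top of the guard, 120 mm above the deck; axes as the guard's.
- green_pad (a point): Centre of the upper face of the green plastic pad (36 mm along the guard's x, 56 mm along its y, 12 mm thick) on the green lever's end, in the middle of the window seen from above (within 3 mm all the way). Height over the deck: 107 mm with the lever fully up (13 mm below the guard's top), 78 mm fully down (42 mm below the top).
- green_lever (a joint): Angle of the green lever: 0 fully up, 0.40 rad fully down, at a hard stop. It hinges about the guard's y axis, 71 mm to the +x of the window's centre; pressing the pad down makes it grow. Stiff, about 6 N at the pad all the way; stays where it is left. Starts up (0 to 0.06).
- test_button_top (a point): Centre of the top of the white round push button (34 mm across) on the grey box (76 x 76 mm, 55 mm tall) fixed to the deck between the two guards. It stands 77 mm above the deck when out and is pressed straight down.
- test_button (a joint): How far the test button is pressed in: 0 out, 0.006 m fully in (about 5 N). A spring brings it back.
- jar_mid (a point): Centre of a loose amber glass jar, 60 mm across and 85 mm tall, standing beyond the button box. To be left alone.
- brush_grip (a point): Grip of a loose brush lying on the deck between the robot and the guards. To be left alone.
- spatula_grip (a point): Grip of a loose spatula lying on the deck at the right edge of the work, beside the guards. To be left alone.
There are look-alikes about, which are no part of the job. What is shaped like the part that bears test_button_top but blue is not meant.

How it is judged:
By the outcome, as a careful person would: the job done as asked, in the order asked, and still so for the second after the job is handed in, with the robot touching nothing.
It also fails if it takes over 51 s, if anything falls off the work surface, if the arm or the gripper's body presses on something with over 40 N, if the wrist force passes 120 N, or if a joint passes its speed limit or range.

ROBOT

A 6-joint arm with a two-finger parallel gripper is mounted at the origin on the work surface. World frame = base frame: x ahead of the robot, y to its left, z up, the work surface at z = 0. Lengths are in mm, angles in rad, forces in N, time in s.
With the tool pointing down it reaches from about 400 to 925 mm from the base axis. Payload 12.5 kg.
Tool frame: the origin (TCP) lies midway between the tips of the shut fingers; the grasp point (between the pads) lies 19 mm behind it; z points along the fingers, y is the line along which they close (so a half turn about z gives the same grasp; the last joint's range is limited). The gripper opens to 95 mm and grips with 3 to 60 N. Pads are 20 mm wide; open, the fingers measure 119 mm over their backs; the gripper's body (75 mm by 180 mm) begins 59 mm behind the grasp point.
Start: joints at [-1.232, 0.491, 1.559, -0, 1.092, -0.106], TCP at [268.948, -564.193, 214.661] pointing down, gripper open.
Joint ranges: [-3.1, 3.1], [-0.84, 2.19], [0.05, 2.79], [-1.13, 4.28], [0.06, 2.93], [-2.69, 2.69]. Speed limits (rad/s): [2.22, 2.22, 2.79, 3.14, 3.14, 3.14].

INTERFACE

Orientations are given as [roll, pitch, yaw] about the fixed x, y, z axes, in that order (R = Rz(yaw) Ry(pitch) Rx(roll)).
In Python, from cell import readout, eyes, env gives the robot as it stands.
- The arm moves only by the tool move_arm, never from a script. Its argument "plan" is a list of rows, each a list of 3 entries, a list of its own where there are three numbers: the turn, a rotation vector about the tool's x, y, z in degrees, then the shift along the tool's x, y, z in m, then the gripper command: -1 is shut, 1 is fully open, values between are in proportion. In form: [[[ax, ay, az], [x, y, z], jaw], ...]. A call has 1 to 5 rows; each row is the pose to reach, as a shift and turn from the pose commanded when the call began, along the tool's axes at that moment; what a row does not reach only later rows make up. A row lasts 1/8 s, in which the tool goes at most 62.5 mm and 10.7 degrees, less where a joint would pass 70% of its speed; a pose out of reach is approached as far as the arm can. A call with a gripper value outside its range is refused whole. The fingers move at their own pace and stop on an object; the grip force is fixed at half the most. Time passes only in rows, so rows that repeat a pose let the fingers close. It gives the time, the measured TCP pose, the force, the opening and the grip force at its end, in the units of the state.
- readout.state(): the state, without advancing time (a new reading comes with each control period).
- eyes.read_camera(name): name is "scene" or "top" or "wrist"; returns a dict with "img" (400x640x3 uint8, red, green, blue), "K" (3x3 intrinsics, pixels), "dist" ([k1, k2, p1, p2, k3] as OpenCV has them; the pictures are not rectified), "extrinsics" (4x4, takes a point from camera to world coordinates). Camera axes: x right, y up, looking along -z (the intrinsics and any distortion apply to the point x, -y, -z); pixel columns grow to the right and rows downward; lengths in mm; the calibration is good to about 2 mm. A picture is of the moment at which its call begins. There is no depth.
- env.job_done(): hands the job in; it is judged then, once.
Trained networks look in a picture, given as the dict that the camera call returned (one of the last four; its "shot" number tells which), for a name from the list of things; names that differ only in an ending like _2 or _b are one class to them, and where a whole thing is asked for, a point or a joint stands for the part that bears it (a point fixed in the world has none). Each returns a list of dicts, best first, with "score" (0 to 1); they miss things now and then, are a little off and sometimes report something else, mostly with a low value. They report only what shows in the picture. A call takes as long as a camera call. They do not tell look-alikes from the thing itself.
- eyes.cut_out(picture, name): "mask" (400x640 bool, what is visible of it) and "uv" ([column, row] in pixels, amid what is visible of it).
The state is a dict: "t": time; "joints": joint angles; "qvel": joint speeds; "tau": joint torques, N m; "eef_pos": TCP position; "tcp_rot": TCP orientation; "ft_force": force on the tool from outside, world axes, zero at the start; "moment": the same for the moment, N m; "opening": opening from 0.0 (shut) to 1.0 (fully open); "grip_force": force on a finger pad.
Only numpy, scipy, OpenCV 4.12 (cv2) and the standard library are available. Lean on these libraries where they do the work, as an engineer would, in place of code of your own. Each camera call takes 0.05 s, during which the arm holds its last target. There are 200 camera calls.

## Working session

There is one attempt and no reset: what is moved stays moved. The work goes in short steps, Python scripts to look and compute and a tool call to move; the robot and the scene stay as the last step left them, time stands still between calls to the robot, and variables do not carry over. Pictures are saved under pics/ and viewed, at most 10 in all, crops included, and the job is handed in when it is done.

Besides the shell and the picture viewer there is one more tool, called after ">>>" as name([rows], argument=value, ...), one row to a line, values as JSON. move_arm: Moves the arm, as the interface text tells. Its arguments: {"type":"object","properties":{"plan":{"type":"array","items":{"type":"array"}}},"required":["plan"]}

```bash
mkdir -p pics; cat > h.py <<'E'
import numpy as np, cv2
from cell import readout, eyes, env
def ray(p,uv):
    u=cv2.undistortPoints(np.array([[uv]],float),np.array(p["K"]),np.array(p["dist"]))[0,0]
    E=np.array(p["extrinsics"]); return E[:3,3],E[:3,:3]@np.array([u[0],-u[1],-1])
def atz(p,uv,z):
    o,d=ray(p,uv); return o+d*(z-o[2])/d[2]
def save(p,n): cv2.imwrite(f"pics/{n}.png",p["img"][:,:,::-1])
E
python3 - <<'E'
from h import *
print(readout.state())
for c in("top","scene"):
    p=eyes.read_camera(c); save(p,c+"1")
    for n,z in(("red_guard",120),("green_guard",120),("red_pad",107),("green_pad",107),("test_button_top",77),("jar_mid",42),("brush_grip",10),("spatula_grip",10)):
        for r in eyes.cut_out(p,n): print(c,n,round(r["score"],2),np.round(r["uv"]),r["mask"].sum(),np.round(atz(p,r["uv"],z)))
E
```

```text
{'t': 0.0, 'joints': array([-1.23158656e+00,  4.91569137e-01,  1.55947773e+00,  3.56543072e-06,
        1.09170665e+00, -1.05575358e-01]), 'qvel': array([-0.00152674,  0.00085565,  0.00158429, -0.00023051, -0.00209606,
        0.00091539]), 'tau': array([-8.22957245e-04, -6.12639356e+01, -2.58183289e+01,  6.91086729e-02,
        4.81446320e-02, -1.04907506e-04]), 'eef_pos': array([ 268.86326824, -563.92646295,  214.04606607]), 'tcp_rot': array([-3.14043859e+00, -1.25475084e-04,  4.44783408e-01]), 'ft_force': array([-0.8591025, -0.3341083,  0.1539555]), 'moment': array([-0.01666051, -0.04023086,  0.01743657]), 'grip_force': 0.0, 'opening': 0.9992828225957611}
top red_guard 0.94 [352. 216.] 3853 [ 566. -178.  120.]
top green_guard 0.68 [198. 212.] 4410 [581. 202. 120.]
top red_pad 0.7 [351. 224.] 380 [ 549. -175.  107.]
top green_pad 0.59 [189. 223.] 318 [556. 228. 107.]
top test_button_top 0.6 [335. 293.] 171 [ 376. -132.   77.]
top test_button_top 0.56 [322. 119.] 143 [ 824. -109.   77.]
top test_button_top 0.5 [238. 296.] 123 [373. 110.  77.]
top test_button_top 0.43 [230. 121.] 144
[... 512 characters left out ...]
120.]
scene green_guard 0.66 [422. 165.] 4275 [623. 194. 120.]
scene red_pad 0.56 [282. 185.] 251 [ 550. -178.  107.]
scene green_pad 0.75 [423. 167.] 4163 [622. 200. 107.]
scene green_pad 0.72 [420. 150.] 234 [564. 221. 107.]
scene test_button_top 0.42 [338. 168.] 102 [524.  -9.  77.]
scene test_button_top 0.38 [359. 122.] 85 [378. 113.  77.]
scene test_button_top 0.31 [420. 150.] 226 [545. 238.  77.]
scene test_button_top 0.18 [281. 186.] 252 [ 528. -177.   77.]
scene jar_mid 0.92 [380. 235.] 655 [744.  27.  42.]
scene brush_grip 0.29 [279. 186.] 220 [ 478. -176.   10.]
scene spatula_grip 0.57 [286. 207.] 4170 [ 556. -176.   10.]
scene spatula_grip 0.55 [195. 259.] 1098 [ 630. -449.   10.]
```

```bash
python3 - <<'E'
import cv2
a=cv2.imread("pics/top1.png")[90:350,120:520]; cv2.imwrite("pics/top1c.png",cv2.resize(a,None,fx=2,fy=2,interpolation=cv2.INTER_CUBIC))
E
```

```text
(no output)
```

View pics/top1c.png

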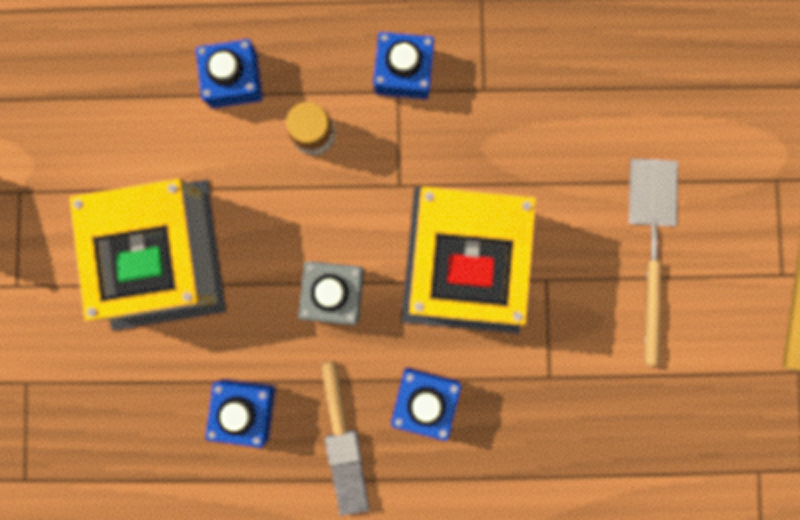

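View pics/scene1.png

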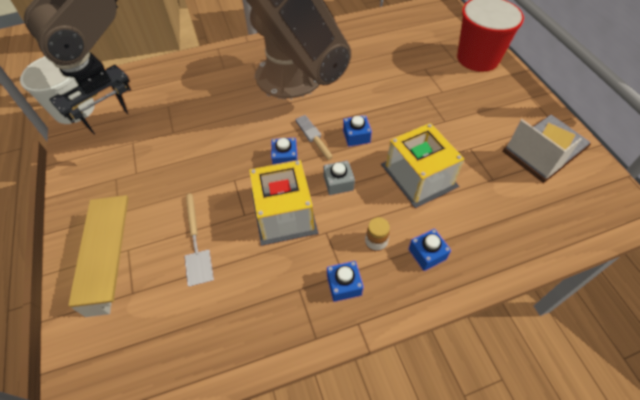

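The top crop shows the red lever's guard with its window at about full px (356,224), and the green one at (188,222). Button candidates in full px are grey (284,236) and blue (231,123), (322,118), (237,298), (333,293). The grey box between the guards is the one meant, and the enlarged crop confirms it is the only grey one.

```bash
cat > m.py <<'E'
from h import *
def comp(mask,seed):
    n,l,s,c=cv2.connectedComponentsWithStats(mask.astype(np.uint8))
    i=min(range(1,n),key=lambda i:np.hypot(*(c[i]-seed))+(1e3 if s[i,4]<40 else 0)); return l==i,c[i],s[i,4]
def meas(c,seeds):
    p=eyes.read_camera(c); h=cv2.cvtColor(p["img"],cv2.COLOR_RGB2HSV).astype(int); H,S,V=h[...,0],h[...,1],h[...,2]
    for g,s in seeds.items():
        if g=="btn":
            m,cc,a=comp((S<60)&(V>185),s); print(c,g,cc.round(1),a,atz(p,cc,77).round(1)); continue
        if g=="red": m,cc,a=comp(((H<6)|(H>174))&(S>170)&(V>110),s)
        else: m,cc,a=comp((H>50)&(H<80)&(S>120)&(V>70),s)
        print(c,g,"pad",cc.round(1),a,atz(p,cc,107).round(1))
        m,cc,a=comp((H>21)&(H<33)&(S>180)&(V>150),s)
        cs,_=cv2.findContours(m.astype(np.uint8),cv2.RETR_CCOMP,cv2.CHAIN_APPROX_NONE)
        for q in sorted(cs,key=len)[-2:]:
            w=np.array([atz(p,x[0].astype(float),120)[:2] for x in q],np.float32); r=cv2.minAreaRect(w)
            print(c,g,"rect",np.round(r[0],1),np.round(r[1],1),round(r[2],1))
    return p
E
python3 - <<'E'
from m import *
meas("top",{"red":(355,224),"green":(189,221),"btn":(284,236)})
meas("scene",{"red":(279,187),"green":(421,150),"btn":(338,169)})
E
```

```text
top red pad [354.9 225. ] 333 [ 545.1 -184.4  107. ]
top red rect [ 546.5 -184.9] [99.9 86.6] 83.9
top red rect [ 563.1 -186.3] [139.6 155.3] 83.4
top green pad [189.  221.8] 336 [559. 227. 107.]
top green rect [560.3 228.7] [ 87.3 101.3] 8.3
top green rect [577.1 231. ] [154.4 140.5] 8.7
top btn [283.9 235.8] 138 [521.6  -6.7  77. ]
scene red pad [279.1 186.6] 209 [ 551.3 -185.7  107. ]
scene red rect [ 546.1 -184.9] [98.9 86. ] 83.7
scene red rect [ 562.2 -186.3] [141.4 156.6] 84.0
scene green pad [421.1 149.7] 177 [565.2 224.4 107. ]
scene green rect [559.8 229. ] [84.8 97.5] 8.5
scene green rect [576.3 231. ] [153.2 141. ] 9.2
scene btn [338.8 167.3] 84 [522.5  -6.   77. ]
```

>>> move_arm([
  [[0, 0, 8], [0.052, -0.028, 0], -1],
  [[0, 0, 16], [0.103, -0.056, 0], -1],
  [[0, 0, 24], [0.155, -0.084, 0], -1],
  [[0, 0, 32], [0.206, -0.112, 0], -1],
  [[0, 0, 32], [0.258, -0.139, 0], -1],
])

```text
t: 1.62
eef_pos: [442.9, -326.2, 214.9]
tcp_rot: [3.141, -0.0, -0.116]
ft_force: [-0.1, -1.1, -0.0]
opening: 0.533
grip_force: 0.0
```

>>> move_arm([
  [[0, 0, 0], [0.029, -0.05, 0], -1],
  [[0, 0, 0], [0.058, -0.1, 0], -1],
  [[0, 0, 0], [0.086, -0.15, 0], -1],
  [[0, 0, 0], [0.086, -0.15, 0], -1],
  [[0, 0, 0], [0.086, -0.15, 0], -1],
])

```text
t: 2.25
eef_pos: [544.3, -188.5, 214.6]
tcp_rot: [3.141, 0.0, -0.113]
ft_force: [-0.0, 0.0, -0.6]
opening: 0.022
grip_force: 0.0
```

```bash
python3 - <<'E'
from h import *
s=readout.state(); print(s["t"],s["eef_pos"],s["tcp_rot"],s["ft_force"],s["opening"],s["joints"])
p=eyes.read_camera("wrist"); save(p,"w1")
p=eyes.read_camera("scene"); cv2.imwrite("pics/s2.png",cv2.resize(p["img"][60:260,160:460,::-1],None,fx=2.6,fy=2.6,interpolation=cv2.INTER_CUBIC))
E
```

```text
2.25 [ 544.33715709 -188.4802879   214.55934293] [ 3.14140281e+00  2.08972405e-04 -1.13029299e-01] [-0.02746211  0.00107907 -0.55683276] 0.02201891374245137 [-4.47869998e-01  4.21446223e-01  1.68165798e+00 -2.87765430e-04
  1.03862345e+00  1.23610164e+00]
```

View pics/w1.png

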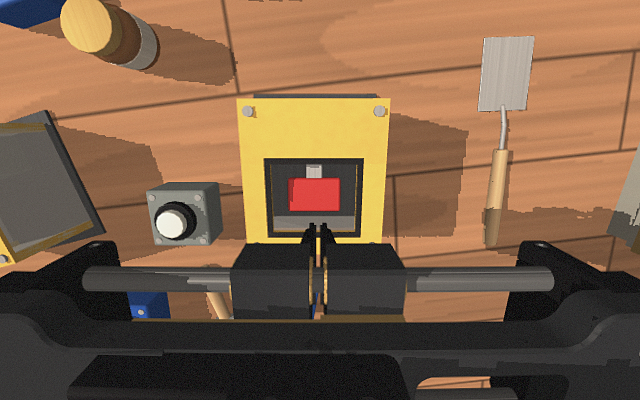

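View pics/s2.png

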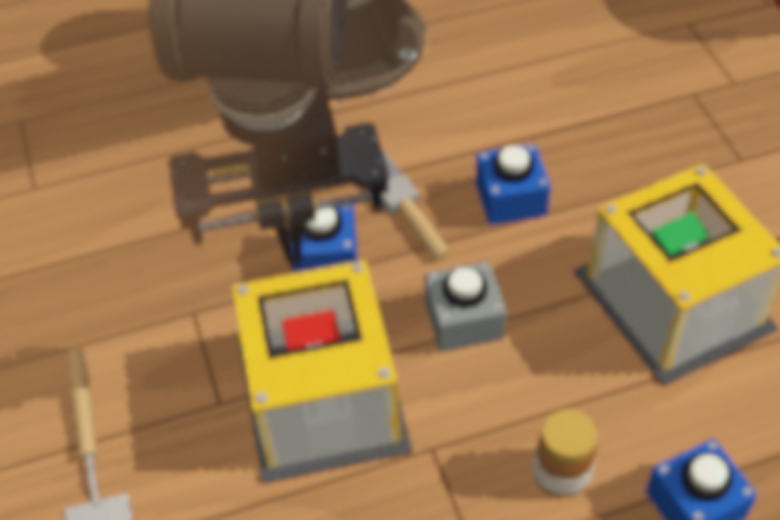

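The wrist view shows the red pad in the window at about (316,195), with the closed tips at (318,230) just above the window's near edge. I'll check the window against the wrist camera before going down.

```bash
python3 - <<'E'
from m import *
p=meas("wrist",{"red":(316,195),"btn":(172,222)})
E=np.array(p["extrinsics"])
def proj(P):
    q=E[:3,:3].T@(np.array(P)-E[:3,3]); return cv2.projectPoints(np.array([[q[0],-q[1],-q[2]]]),np.zeros(3),np.zeros(3),p["K"],np.array(p["dist"]))[0].ravel().round(1)
c,s=np.cos(-.11),np.sin(-.11)
for u,v in((35,42),(35,-42),(-35,42),(-35,-42)): print((u,v),proj((545.8+c*u-s*v,-184.7+s*u+c*v,120)))
print("tcp",proj(readout.state()["eef_pos"]),"cam",E[:3,3].round())
E
```

```text
wrist red pad [312.9 193.9] 1703 [ 547.4 -184.7  107. ]Traceback (most recent call last):
  File "<stdin>", line 2, in <module>
  File "m.py", line 13, in meas
    m,cc,a=comp((H>21)&(H<33)&(S>180)&(V>150),s)
           ~~~~^^^^^^^^^^^^^^^^^^^^^^^^^^^^^^^^^
  File "m.py", line 4, in comp
    i=min(range(1,n),key=lambda i:np.hypot(*(c[i]-seed))+(1e3 if s[i,4]<40 else 0)); return l==i,c[i],s[i,4]
ValueError: min() iterable argument is empty
```

>>> move_arm([
  [[0, 0, 0], [0.002, -0.003, 0.03], -1],
  [[0, 0, 0], [0.002, -0.003, 0.06], -1],
  [[0, 0, 0], [0.002, -0.003, 0.079], -1],
  [[0, 0, 0], [0.002, -0.003, 0.079], -1],
  [[0, 0, 0], [0.002, -0.003, 0.079], -1],
])

```text
t: 3.02
eef_pos: [547.0, -186.4, 136.5]
tcp_rot: [3.141, -0.001, -0.115]
ft_force: [0.3, -0.1, 0.6]
opening: 0.009
grip_force: 0.0
```

>>> move_arm([
  [[0, 0, 0], [-0.001, -0.0015, 0.01], -1],
  [[0, 0, 0], [-0.001, -0.0015, 0.02], -1],
  [[0, 0, 0], [-0.001, -0.0015, 0.03], -1],
  [[0, 0, 0], [-0.001, -0.0015, 0.04], -1],
  [[0, 0, 0], [-0.001, -0.0015, 0.045], -1],
])

```text
t: 3.65
eef_pos: [545.3, -183.9, 89.9]
tcp_rot: [-3.141, 0.002, -0.114]
ft_force: [-6.1, 1.5, 6.2]
opening: 0.002
grip_force: 3.0
```

>>> move_arm([
  [[0, 0, 0], [0, 0, 0.005], -1],
  [[0, 0, 0], [0, 0, 0.009], -1],
  [[0, 0, 0], [0, 0, 0.012], -1],
  [[0, 0, 0], [0, 0, 0.014], -1],
  [[0, 0, 0], [0, 0, 0.014], -1],
])

```text
t: 4.28
eef_pos: [545.8, -184.0, 79.6]
tcp_rot: [3.141, -0.001, -0.113]
ft_force: [-15.1, 4.6, 39.7]
opening: 0.005
grip_force: 21.1
```

Force jumped from 6 to 40 N near z≈79, so the lever is at its stop. Going straight up.

>>> move_arm([
  [[0, 0, 0], [0, 0, -0.015], -1],
  [[0, 0, 0], [0, 0, -0.04], -1],
  [[0, 0, 0], [0, 0, -0.08], -1],
  [[0, 0, 0], [0, 0, -0.12], -1],
  [[0, 0, 0], [0, 0, -0.12], -1],
])

```text
t: 4.9
eef_pos: [547.3, -184.6, 199.2]
tcp_rot: [3.14, -0.005, -0.114]
ft_force: [0.2, 0.2, -0.8]
opening: 0.004
grip_force: 0.0
```

```bash
python3 - <<'E'
from h import *
from m import comp
s=readout.state(); print(s["t"],s["eef_pos"],s["tcp_rot"],s["ft_force"])
p=eyes.read_camera("wrist"); cv2.imwrite("pics/w2.png",cv2.resize(p["img"][80:280,120:440,::-1],None,fx=2.4,fy=2.4))
h=cv2.cvtColor(p["img"],cv2.COLOR_RGB2HSV).astype(int)
m,c,a=comp(((h[...,0]<6)|(h[...,0]>174))&(h[...,1]>170)&(h[...,2]>90),(315,200)); print(c,a)
for z in(78,107):print(z,atz(p,c,z))
r=cv2.boundingRect(m.astype(np.uint8)); print(r,[(atz(p,(r[0]+r[2],c[1]),z)-atz(p,(r[0],c[1]),z))[:2].round(1) for z in (78,107)])
p=eyes.read_camera("scene"); cv2.imwrite("pics/s3.png",cv2.resize(p["img"][120:260,220:460,::-1],None,fx=3.3,fy=3.3,interpolation=cv2.INTER_CUBIC))
E
```

```text
4.9 [ 547.29636781 -184.55239933  199.24978407] [ 3.13986161 -0.00538558 -0.11366309] [ 0.21051787  0.23048992 -0.75358889]
[317.65954606 194.32309746] 1498
78 [ 546.79198054 -184.605619     78.        ]
107 [ 554.14272491 -185.42716653  107.        ]
(292, 179, 52, 31) [array([ -6.5, -56.3]), array([ -5.8, -50.7])]
```

View pics/w2.png

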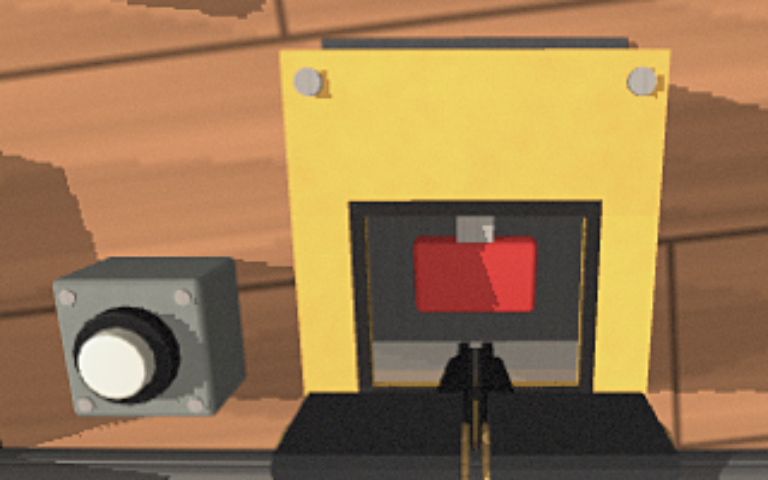

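View pics/s3.png

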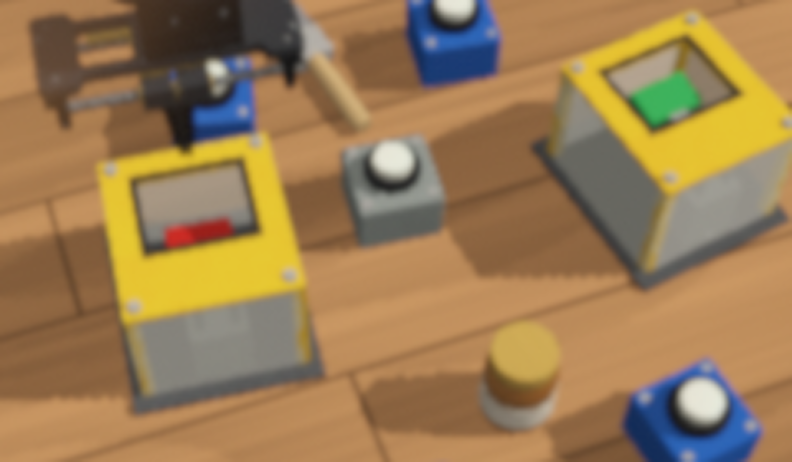

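The pad now sits at the 78 mm level: it measures 56 mm wide there, centred in the window, so the brake is set. The grey button is at crop (115,365) in the wrist view. Moving over it.

>>> move_arm([
  [[0, 0, 0], [-0.012, -0.044, 0], -1],
  [[0, 0, 0], [-0.024, -0.09, 0], -1],
  [[0, 0, 0], [-0.036, -0.135, 0.02], -1],
  [[0, 0, 0], [-0.045, -0.174, 0.04], -1],
  [[0, 0, 0], [-0.045, -0.174, 0.05], -1],
])

```text
t: 5.62
eef_pos: [519.8, -3.9, 144.5]
tcp_rot: [-3.141, 0.003, -0.111]
ft_force: [0.3, 0.1, 0.8]
opening: 0.002
grip_force: 0.0
```

>>> move_arm([
  [[0, 0, 0], [0, 0, 0.01], -1],
  [[0, 0, 0], [0, 0, 0.03], -1],
  [[0, 0, 0], [0, 0, 0.05], -1],
  [[0, 0, 0], [0, 0, 0.055], -1],
  [[0, 0, 0], [0, 0, 0.055], -1],
])

```text
t: 6.25
eef_pos: [521.2, -6.8, 91.5]
tcp_rot: [3.141, 0.0, -0.115]
ft_force: [-1.1, 0.1, 0.0]
opening: 0.001
grip_force: 0.0
```

>>> move_arm([
  [[0, 0, 0], [0.001, 0, 0.01], -1],
  [[0, 0, 0], [0.001, 0, 0.017], -1],
  [[0, 0, 0], [0.001, 0, 0.021], -1],
  [[0, 0, 0], [0.001, 0, 0.023], -1],
  [[0, 0, 0], [0.001, 0, 0.023], -1],
])

```text
t: 6.88
eef_pos: [522.5, -6.4, 70.8]
tcp_rot: [3.141, -0.002, -0.113]
ft_force: [-7.3, -2.1, 31.3]
opening: 0.009
grip_force: 15.8
```

31 N at z = 70.8 means the button is fully in. Releasing.

>>> move_arm([
  [[0, 0, 0], [0, 0, -0.01], -1],
  [[0, 0, 0], [0, 0, -0.04], -1],
  [[0, 0, 0], [0, 0, -0.08], -1],
  [[0, 0, 0], [0, 0, -0.12], -1],
  [[0, 0, 0], [0, 0, -0.12], -1],
])

```text
t: 7.5
eef_pos: [523.0, -6.2, 191.0]
tcp_rot: [3.141, -0.005, -0.113]
ft_force: [-1.4, 0.3, -1.0]
opening: 0.003
grip_force: 0.0
```

```bash
python3 - <<'E'
from h import *
s=readout.state(); print(s["t"],s["eef_pos"],s["ft_force"])
p=eyes.read_camera("scene"); cv2.imwrite("pics/s4.png",cv2.resize(p["img"][80:290,160:480,::-1],None,fx=2.4,fy=2.4,interpolation=cv2.INTER_CUBIC))
E
```

```text
7.5 [522.96199565  -6.19953856 191.04648642] [-1.42161602  0.33220147 -0.96227557]
```

View pics/s4.png

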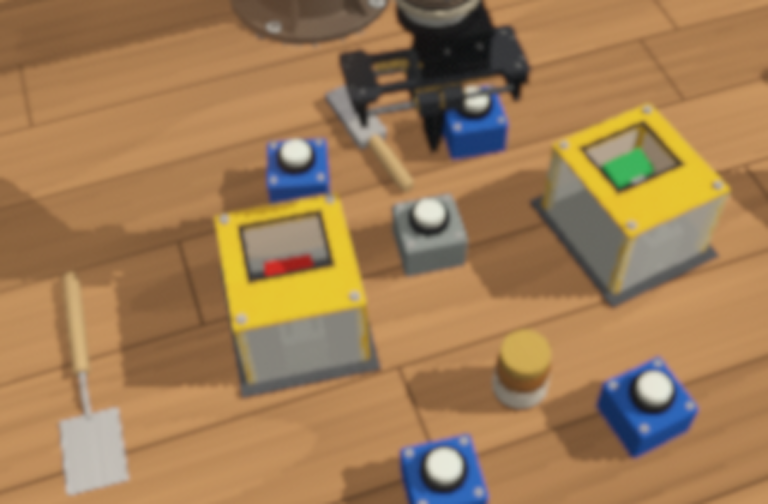

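The red pad is down at crop (288,265), the grey box's button is out again at (430,213), and the green pad is up at (628,168). The jar, brush and spatula haven't moved, and the gripper is clear of everything.

```bash
python3 -c "
from cell import env; print(env.job_done())"
```

```text
the job is handed in; nothing more can be done
None
```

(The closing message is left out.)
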